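# File a plate edge in the bench vice

## Robot

A 6-joint arm with a two-finger parallel gripper is mounted at the origin on the work surface. World frame = base frame: x ahead of the robot, y to its left, z up, the work surface at z = 0. Lengths are in m, angles in degrees, forces in N, time in s.
With the tool pointing down it reaches from about 0.3 to 0.75 m from the base axis. Payload 8.5 kg.
Tool frame: the origin (TCP) lies on the mounting face of the last link; the fingertips stand 173 mm ahead of it and the grasp point (between the pads) lies 155 mm ahead of it (env.tips_ahead is the distance from the TCP to the fingertips, in m); z points along the fingers, x is the direction in which the jaws open and shut, and the axes are right-handed (so a half turn about z gives the same grasp; the last joint's range is limited). The gripper opens to 85 mm and grips with 20 to 120 N. Pads are 22 mm wide; open, the fingers measure 114 mm over their backs; the gripper's body (76 mm by 85 mm) begins 54 mm behind the grasp point. The pads swing forward as they close: fully open they stand 13 mm farther back than shut.
Start: joints at [-89.628, 21.807, 74.336, -0, 83.858, -12.336], TCP at [0.121, -0.537, 0.405] pointing down, gripper open.
Joint ranges: [-178.18, 178.18], [-50.72, 133.34], [12.68, 142.11], [-81.47, 261.47], [9.98, 163.14], [-165.26, 165.26]. Speed limits (degrees/s): [136.94, 136.94, 180, 180, 180, 180].

## Interface

Orientations are given as a 3x3 rotation matrix whose columns are the frame's x, y, z axes.
In Python, from rig import env gives the robot as it stands. The module is installed in compiled form; this text tells all that it offers.
- The arm moves only by the tool step_arm, never from a script. Its argument "increments" is a list of rows, each an object of numbers: "x", "y", "z": the shift along the tool's x, y, z in cm; "wx", "wy", "wz": the turn, a rotation vector about the tool's x, y, z in rad; "gripper": the finger opening in cm, from 0 to 8.54. A call has 1 to 20 rows; each row shifts and turns the commanded pose from where the row before left it, along the tool's axes as they then stand; what a row does not reach is not made up. A row lasts 1/10 s, in which the tool goes at most 50 mm and 8.59 degrees, less where a joint would pass 70% of its speed; a pose out of reach is approached as far as the arm can. A call with a gripper value outside its range is refused whole. The fingers move at their own pace and stop on an object; "newtons" is the grip in N (left out, the last holds). Time passes only in rows, so rows that do not move let the fingers close. It gives the time, the measured TCP pose, the force and the opening at its end, in the units of the state.
- env.observe(): the state, without advancing time (a new reading comes with each control period).
- env.get_image(name): name is "scene" or "top" or "wrist"; returns a dict with "color" (480x640x3 uint8, blue, green, red), "camera_matrix" (3x3 intrinsics, pixels), "distortion" ([k1, k2, p1, p2, k3] as OpenCV has them; the pictures are not rectified), "rvec" (rotation vector, rad) and "tvec" (3), from world to camera coordinates, as OpenCV has them. Camera axes: x right, y down, z forward; pixel columns grow to the right and rows downward; lengths in m; the calibration is good to about 2 mm. A picture is of the moment at which its call begins. There is no depth.
- env.close_job(): hands the job in, once; it reports no verdict.
The state is a dict: "time_s": time; "q": joint angles; "qvel": joint speeds; "joint_efforts": joint torques, N m; "position": TCP position; "tool_rot": TCP orientation; "ft_force": force on the tool from outside, world axes, zero at the start; "wrist_torque": the same for the moment, N m; "grip_width": finger opening in m.
Only numpy, scipy, OpenCV 4.12 (cv2) and the standard library are available. Lean on these libraries where they do the work, as an engineer would, in place of code of your own. Each camera call takes 0.05 s, during which the arm holds its last target. There are 200 camera calls.

## Task

Pick up the yellow-gripped flat file and file the top edge of the brass plate in the vice: at least three full forward strokes straight across the edge, red nose leading, each pressed on lightly and flat from the front part of the file to its rear part, and lifted clear of the plate on every return (never drag it backwards on the edge). Then lay the file, sole down, along the middle of the cork pad and let go of it; do not drop it, and leave the other tools and the jar alone.

Things in the scene. Friction and masses are not known exactly. Their poses are not given: they have to be found in the camera images.
- file_grip (a point): Centre of the block grip of the loose flat file, 30 mm above its sole (underside). x runs along the file to its red nose, z up. The grip, yellow with a black end, is 100 mm long, 24 mm wide (y) and spans 16 to 44 mm above the sole: pinch it across its width from above. The file starts sole down on the bare bench, nose roughly away from the robot.
- file: The same file; origin at the middle of its flat sole (underside), axes as for file_grip. Steel blade 200 mm long (100 mm each way along x), 24 mm wide, 6 mm thick, below the grip; 0.25 to 0.5 kg in all.
- vice: Fixed dark steel bench vice; origin under its middle, on the bench. x is the forward stroke direction (square across the jaws, roughly away from the robot), y runs along the jaws. Jaws 110 mm long (y), 114 mm deep together (x), tops 150 mm above the bench. A screw with a crossbar reaches 145 mm to -x, below the jaw tops.
- jaw (a point): Middle of the jaw opening, level with the jaw tops, axes as the vice. The upright brass plate stands here: 6 mm thick (x), 60 mm long (y), its level top edge 14 to 22 mm above this point, different each time and not measured: feel for it. It is hard and does not give downwards. Over 25 N on plate or vice is too much, under 2 N does not file.
- plate (a joint): Shift of the plate across the jaws on its soft rubber liners, m: 0 at rest, positive = forward (vice +x). Springs back (about 1 mm per N, well damped, up to 12 mm), so it shows the file's drag: 1 to 5 mm forward in a good stroke, negative if the file drags backwards (over 1.5 mm negative is a fault). Friction of file on plate 0.45 to 0.75.
- pad_top (a point): Middle of the top face of the fixed brown cork pad, 280 mm long (x) and 90 mm wide (y), 8 mm high, on the bench to one side of the vice, the file starting on the other side.
- hammer: Hammer lying on the bench, not to be disturbed; origin under its middle, about 260 mm long along x.
- driver: Screwdriver with a red handle lying on the bench, not to be disturbed; origin under its middle, about 200 mm long along x.
- square: Machinist's square, stock 90 mm (y) by 22 mm by 18 mm high, with a 120 mm blade along +x, lying on the bench, not to be disturbed; origin under the stock.
- jar: Small glass jar with a blue cap, 64 mm across, 75 mm high, standing on the bench, not to be disturbed; origin under its middle.
Mind the look-alikes: they are no part of the job. What is shaped like the file but pink or turquoise is not meant.

How it is judged:
By the outcome, as a careful person would: the job done as asked, in the order asked, and still so for the second after the job is handed in, with the robot touching nothing.
It also fails if it takes over 72 s, if anything falls off the work surface, if the arm or the gripper's body presses on something with over 40 N, if the wrist force passes 120 N, or if a joint passes its speed limit or range.

## Working session

There is one attempt and no reset: what is moved stays moved. The work goes in short steps, Python scripts to look and compute and a tool call to move; the robot and the scene stay as the last step left them, time stands still between calls to the robot, and variables do not carry over. Pictures are saved under pics/ and viewed, about 8 in all and at most 12, crops included, and the job is handed in when it is done.

Besides the shell and the picture viewer there is one more tool, called as a command line: name --argument value ..., lists and objects as JSON in quotes. step_arm: Moves the arm, as the interface text tells. Its arguments: {"type":"object","properties":{"increments":{"type":"array"},"newtons":{"type":"number"}},"required":["increments"]}

```bash
mkdir -p pics; cat > h.py <<'E'
import numpy as np, cv2
from rig import env
def grab(n):
    return env.get_image(n)
def ray(im,uv,h):
    K=im["camera_matrix"];R,_=cv2.Rodrigues(np.array(im["rvec"],float));t=np.array(im["tvec"],float).reshape(3)
    p=cv2.undistortPoints(np.array(uv,float).reshape(-1,1,2),np.array(K),np.array(im["distortion"])).reshape(-1,2)
    d=np.c_[p,np.ones(len(p))]@R; c=-R.T@t
    return c+d*((h-c[2])/d[:,2])[:,None]
def proj(im,P):
    return cv2.projectPoints(np.array(P,float).reshape(-1,1,3),np.array(im["rvec"],float),np.array(im["tvec"],float),np.array(im["camera_matrix"]),np.array(im["distortion"]))[0].reshape(-1,2)
def cam(im):
    R,_=cv2.Rodrigues(np.array(im["rvec"],float));return -R.T@np.array(im["tvec"],float).reshape(3)
E
python3 - <<'E'
from h import *
for n in("scene","top"):
    im=grab(n);cv2.imwrite(f"pics/{n}0.png",im["color"]);print(n,cam(im))
s=env.observe();print(s)
E
```

```text
scene [1.20353973 0.93916602 0.81062147]
top [0.33589657 0.05611285 1.72444408]
{'time_s': 0.1, 'q': array([-8.96285232e+01,  2.18377931e+01,  7.43779420e+01, -6.24360568e-05,
        8.38579966e+01, -1.23365771e+01]), 'qvel': array([-0.05805628, -0.07034194, -0.14276669, -0.04361978,  0.04898438,
       -0.01019565]), 'joint_efforts': array([ 1.15954375e-03, -4.49228418e+01, -2.31660229e+01, -2.39088522e-04,
        3.60702128e-03,  4.57197800e-07]), 'position': array([ 0.12098079, -0.53649493,  0.40418169]), 'tool_rot': array([[ 2.19983439e-01, -9.75503607e-01, -9.42673402e-06],
       [-9.75502796e-01, -2.19983268e-01,  1.28682722e-03],
       [-1.25737832e-03, -2.73884871e-04, -9.99999172e-01]]), 'ft_force': array([-0.32004013,  1.27204835, -0.05585231]), 'wrist_torque': array([ 0.02247778, -0.01392366,  0.00261103]), 'grip_width': 0.08533446115030088}
```

View pics/scene0.png

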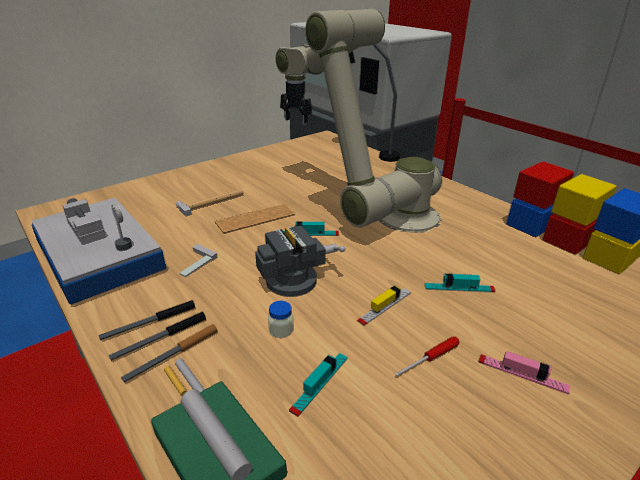

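View pics/top0.png

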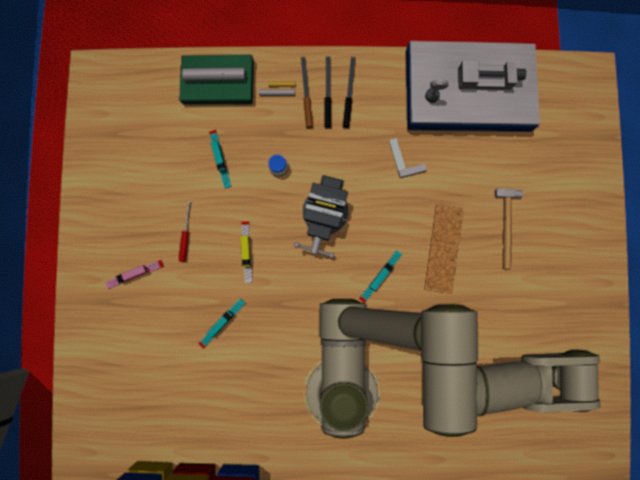

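The top view shows the yellow file at (246,252) with its nose up at (246,223). The vice and plate are at (326,204), and the cork pad is at (444,249). Next I measure them coarsely.

```bash
cat >> h.py <<'E'
def mask(im,lo,hi,roi):
    h=cv2.cvtColor(im["color"],cv2.COLOR_BGR2HSV);m=cv2.inRange(h,lo,hi);o=np.zeros_like(m)
    x0,y0,x1,y1=roi;o[y0:y1,x0:x1]=m[y0:y1,x0:x1];return o
def cen(m):
    n,l,s,c=cv2.connectedComponentsWithStats(m);i=1+np.argmax(s[1:,4]);return c[i],s[i],(l==i).astype(np.uint8)*255
def rect(m):
    c=max(cv2.findContours(m,0,2)[0],key=cv2.contourArea);return cv2.boxPoints(cv2.minAreaRect(c))
def tri(a,ua,b,ub):
    A=[];r=[]
    for im,u in((a,ua),(b,ub)):
        c=cam(im);d=ray(im,[u],0)[0]-c;d/=np.linalg.norm(d);P=np.eye(3)-np.outer(d,d);A.append(P);r.append(P@c)
    return np.linalg.lstsq(np.vstack(A),np.hstack(r),rcond=None)[0]
E
python3 - <<'E'
from h import *
np.set_printoptions(precision=4,suppress=True)
t=grab("top");s=grab("scene")
Y=((22,120,90),(35,255,255))
ct,st,_=cen(mask(t,*Y,(230,215,262,290)));cs,ss,_=cen(mask(s,*Y,(350,270,420,330)))
print("yellow",ct,st,cs,ss,tri(t,ct,s,cs), ray(t,[ct],.044))
R=((0,150,70),(8,255,255))
rt,a,_=cen(mask(t,*R,(235,215,258,230)));rs,b,_=cen(mask(s,*R,(350,305,375,330)))
print("nose",rt,a,rs,b,tri(t,rt,s,rs),ray(t,[rt],.006))
pt,a,_=cen(mask(t,*Y,(300,190,350,220)));m=mask(t,*Y,(300,190,350,220));bx=rect(m)
ps,b,_=cen(mask(s,*Y,(270,225,320,260)));print("plate",pt,a,ps,b,tri(t,pt,s,ps));print(ray(t,bx,.168))
m=mask(t,(5,90,60),(20,255,255),(422,200,468,300));m=cv2.morphologyEx(m,2,np.ones((3,3)));m=cv2.morphologyEx(m,3,np.ones((7,7)))
bx=rect(cen(m)[2]);P=ray(t,bx,.008);print("pad",bx,P,P.mean(0))
big=cv2.resize(t["color"][165:300,220:480],None,fx=3,fy=3,interpolation=2);cv2.imwrite("pics/c1.png",big)
E
```

```text
yellow [244.356  247.3089] [240 235  10  25 191] [382.8196 299.6171] [371 288  25  24 316] [0.4601 0.3127 0.0304] [[0.4589 0.311  0.044 ]]
nose [244.4545 222.2273] [241 221   8   4  22] [361.9062 321.0938] [358 318   9   7  32] [0.5431 0.3189 0.0043] [[0.5435 0.3181 0.006 ]]
plate [325.3654 203.6154] [316 201  20   7  52] [286.5 229. ] [286 229   2   1   2] [0.5832 0.0524 0.1738]
[[0.584  0.0839 0.168 ]
 [0.591  0.0822 0.168 ]
 [0.5771 0.0259 0.168 ]
 [0.5701 0.0276 0.168 ]]
pad [[422. 200.]
 [467. 200.]
 [467. 299.]
 [422. 299.]] [[ 0.6198 -0.2596  0.008 ]
 [ 0.6211 -0.4075  0.008 ]
 [ 0.2996 -0.4021  0.008 ]
 [ 0.2992 -0.2566  0.008 ]] [ 0.4599 -0.3314  0.008 ]
```

View pics/c1.png

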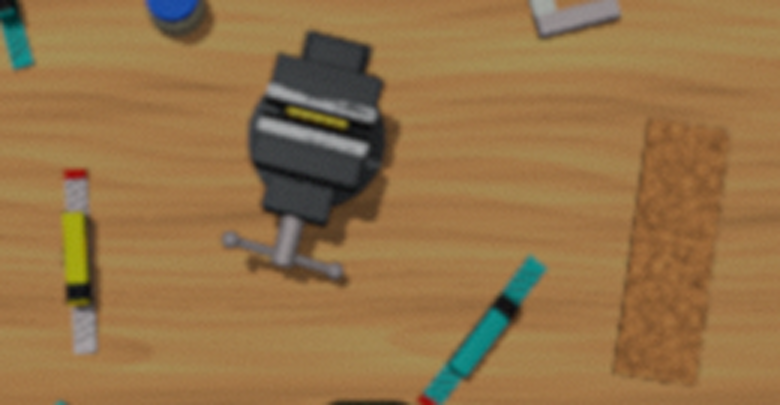

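The crop gives the pad corners at about (436,204), (463,207), (452,293) and (425,290). The vice yaw is about −14° and the file yaw about +3.5°. I'll move over the pad and refine there with the wrist camera.

step_arm --increments '[{"x": -0.8,"y": -1.8,"z": -0.2},{"x": -1.6,"y": -3.6,"z": -0.2},{"x": -1.6,"y": -3.6,"z": -0.2},{"x": -1.6,"y": -3.6,"z": -0.2},{"x": -1.6,"y": -3.6,"z": -0.2},{"x": -1.6,"y": -3.6,"z": -0.2},{"x": -1.6,"y": -3.6,"z": -0.2},{"x": -1.6,"y": -3.6,"z": -0.2},{"x": -1.6,"y": -3.6},{"x": -0.8,"y": -1.8,"wz": 0.08},{"wz": 0.08},{}]'

```text
invalid input at $.increments[0]: expected keys x, y, z, wx, wy, wz, gripper
```

```bash
python3 - <<'E'
from h import *
import pickle
np.set_printoptions(precision=4,suppress=True)
im=grab("wrist");pickle.dump(im,open("w1.pkl","wb"));cv2.imwrite("pics/w1.png",im["color"]);s=env.observe();print(s["time_s"],s["q"],s["position"],s["tool_rot"],s["ft_force"],cam(im))
t=grab("top")
print(ray(t,[(436,204.3),(463.3,207.3),(452.3,293.3),(424.7,290)],.008))
print(proj(im,[[.46,-.33,.008]]))
E
```

```text
0.25 [-89.6259  21.8224  74.3544  -0.0022  83.8566 -12.3348] [ 0.121  -0.5365  0.4045] [[ 0.22   -0.9755 -0.    ]
 [-0.9755 -0.22    0.0006]
 [-0.0006 -0.0001 -1.    ]] [0.8179 0.1288 0.1405] [ 0.2002 -0.5186  0.3746]
[[ 0.606  -0.3052  0.008 ]
 [ 0.5969 -0.3948  0.008 ]
 [ 0.3177 -0.3546  0.008 ]
 [ 0.328  -0.2655  0.008 ]]
[[ 170.5893 -256.3111]]
```

View pics/w1.png

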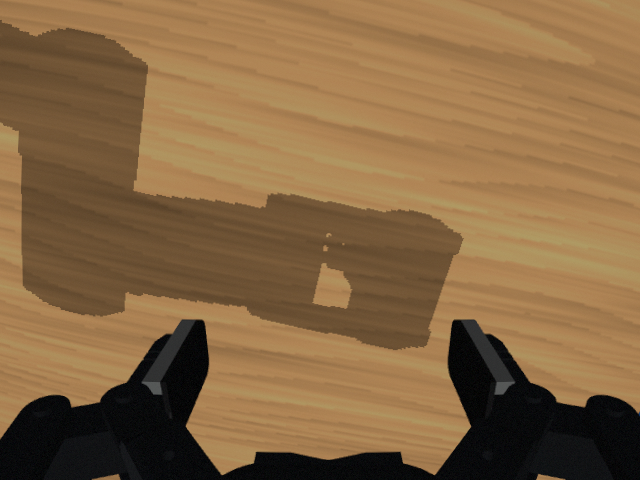

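The move was refused because every row needs all the keys, so I'm resending it. That picture (4 viewed) shows only bare bench and the fingers. The wrist camera sits about 8 cm to the tool's −y side.

step_arm --increments '[{"x": -0.8,"y": -1.8,"z": -0.2,"wx": 0,"wy": 0,"wz": 0,"gripper": 8.5},{"x": -1.6,"y": -3.6,"z": -0.2,"wx": 0,"wy": 0,"wz": 0,"gripper": 8.5},{"x": -1.6,"y": -3.6,"z": -0.2,"wx": 0,"wy": 0,"wz": 0,"gripper": 8.5},{"x": -1.6,"y": -3.6,"z": -0.2,"wx": 0,"wy": 0,"wz": 0,"gripper": 8.5},{"x": -1.6,"y": -3.6,"z": -0.2,"wx": 0,"wy": 0,"wz": 0,"gripper": 8.5},{"x": -1.6,"y": -3.6,"z": -0.2,"wx": 0,"wy": 0,"wz": 0,"gripper": 8.5},{"x": -1.6,"y": -3.6,"z": -0.2,"wx": 0,"wy": 0,"wz": 0,"gripper": 8.5},{"x": -0.8,"y": -1.8,"z": -0.2,"wx": 0,"wy": 0,"wz": 0.08,"gripper": 8.5},{"x": 0,"y": 0,"z": 0,"wx": 0,"wy": 0,"wz": 0.08,"gripper": 8.5},{"x": 0,"y": 0,"z": 0,"wx": 0,"wy": 0,"wz": 0,"gripper": 8.5}]'

```text
time_s: 1.3
position: [0.3426, -0.3714, 0.4207]
tool_rot: [[0.062, -0.998, -0.0], [-0.998, -0.062, -0.0], [0.0, 0.0, -1.0]]
ft_force: [0.1, -0.2, 0.5]
grip_width: 0.0853
```

```bash
python3 - <<'E'
from h import *
import pickle
np.set_printoptions(precision=4,suppress=True)
im=grab("wrist");pickle.dump(im,open("w1.pkl","wb"));cv2.imwrite("pics/w2.png",im["color"]);s=env.observe();print(s["time_s"],s["q"],s["position"],s["tool_rot"],s["ft_force"],cam(im))
print(proj(im,[[.462,-.33,.008],[.606,-.305,.008],[.597,-.395,.008],[.318,-.355,.008],[.328,-.2655,.008]]))
E
```

```text
1.35 [-60.8104  16.6248  79.5179  -0.005   83.8609  25.5308] [ 0.3422 -0.3717  0.4207] [[ 0.0638 -0.998  -0.0001]
 [-0.998  -0.0638  0.    ]
 [-0.      0.0001 -1.    ]] [ 0.2651 -0.2384  0.1891] [ 0.4237 -0.3663  0.3909]
[[ 287.6916   47.398 ]
 [ 264.9997 -140.3744]
 [ 378.4843 -121.852 ]
 [ 308.6434  214.6962]
 [ 212.4401  198.4499]]
```

View pics/w2.png

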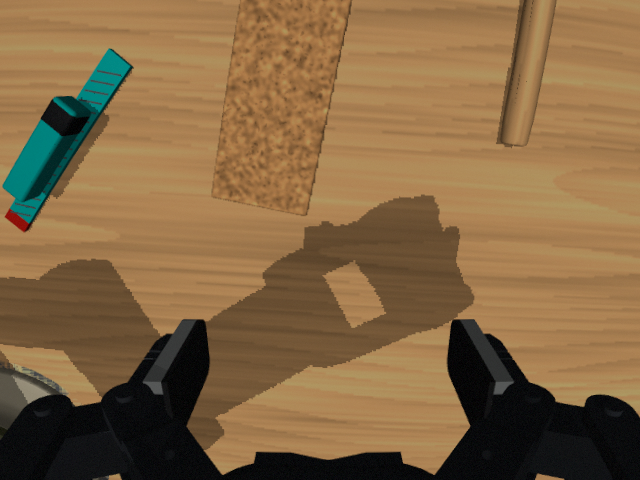

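The pad's near corners are at (212,197) and (307,215), within 2 px of the top-view prediction at 8 mm height, so the pad is confirmed (5 viewed). I'm moving on over the vice.

step_arm --increments '[{"x": -2,"y": -1.1,"z": 0,"wx": 0,"wy": 0,"wz": 0,"gripper": 8.5},{"x": -4.1,"y": -2.2,"z": 0,"wx": 0,"wy": 0,"wz": 0,"gripper": 8.5},{"x": -4.1,"y": -2.2,"z": 0,"wx": 0,"wy": 0,"wz": 0,"gripper": 8.5},{"x": -4.1,"y": -2.2,"z": 0,"wx": 0,"wy": 0,"wz": 0,"gripper": 8.5},{"x": -4.1,"y": -2.2,"z": 0,"wx": 0,"wy": 0,"wz": 0,"gripper": 8.5},{"x": -4.1,"y": -2.2,"z": 0,"wx": 0,"wy": 0,"wz": 0,"gripper": 8.5},{"x": -4.1,"y": -2.2,"z": 0,"wx": 0,"wy": 0,"wz": 0,"gripper": 8.5},{"x": -4.1,"y": -2.2,"z": 0,"wx": 0,"wy": 0,"wz": 0,"gripper": 8.5},{"x": -4.1,"y": -2.2,"z": 0,"wx": 0,"wy": 0,"wz": 0,"gripper": 8.5},{"x": -4.1,"y": -2.2,"z": 0,"wx": 0,"wy": 0,"wz": 0,"gripper": 8.5},{"x": -2,"y": -1.1,"z": 0,"wx": 0,"wy": 0,"wz": 0,"gripper": 8.5},{"x": 0,"y": 0,"z": 0,"wx": 0,"wy": 0,"wz": 0,"gripper": 8.5}]'

```text
time_s: 2.55
position: [0.5372, 0.0518, 0.4203]
tool_rot: [[0.067, -0.998, -0.0], [-0.998, -0.067, 0.0], [-0.0, 0.0, -1.0]]
ft_force: [-1.5, 0.0, -1.0]
grip_width: 0.0851
```

```bash
python3 - <<'E'
from h import *
import pickle
np.set_printoptions(precision=4,suppress=True)
p=pickle.load(open("w1.pkl","rb"));Q=ray(p,[(241,0),(212,197),(352,0),(307,215)],.008);print("pad yaw",[np.degrees(np.arctan2(*(Q[i]-Q[i+1])[1::-1])) for i in(0,2)],Q)
im=grab("wrist");pickle.dump(im,open("w2.pkl","wb"));cv2.imwrite("pics/w3.png",im["color"]);s=env.observe();print(s["time_s"],s["q"],s["position"],s["tool_rot"],s["ft_force"],cam(im))
u=proj(im,[[.583,.052,.17]])[0];print(u)
m=mask(im,(20,90,60),(38,255,255),(0,0,640,330));c,st,mm=cen(m);b=rect(mm);print("plate",c,st,b);print(ray(im,b,.168),ray(im,[c],.168))
t=grab("top");pt=cen(mask(t,(22,120,90),(35,255,255),(300,190,350,220)))[0];print(pt,tri(t,pt,im,c))
E
```

```text
pad yaw [np.float64(-8.40960538506666), np.float64(-8.428279455841611)] [[ 0.4974 -0.29    0.008 ]
 [ 0.3293 -0.2651  0.008 ]
 [ 0.5024 -0.3809  0.008 ]
 [ 0.3176 -0.3535  0.008 ]]
2.6 [-7.2236 20.0964 74.3838 -0.0088 85.5568 79.0572] [0.5368 0.0504 0.4203] [[ 0.0649 -0.9979 -0.0007]
 [-0.9979 -0.0649 -0.0001]
 [ 0.      0.0007 -1.    ]] [ 0.0427 -0.5878 -0.1836] [0.6182 0.0571 0.3904]
[333.6279 168.2585]
plate [ 48.467  260.5992] [  22  219   53   86 3199] [[ 19.8537 223.1883]
 [ 58.6235 214.7074]
 [ 77.2358 299.7922]
 [ 38.466  308.2731]]
[[0.5412 0.2294 0.168 ]
 [0.5477 0.2042 0.168 ]
 [0.495  0.1998 0.168 ]
 [0.4868 0.2267 0.168 ]] [[0.5192 0.2146 0.168 ]]Traceback (most recent call last):
  File "<stdin>", line 8, in <module>
  File "h.py", line 18, in cen
    n,l,s,c=cv2.connectedComponentsWithStats(m);i=1+np.argmax(s[1:,4]);return c[i],s[i],(l==i).astype(np.uint8)*255
                                                    ~~~~~~~~~^^^^^^^^^
    return _wrapfunc(a, 'argmax', axis=axis, out=out, **kwds)
    return bound(*args, **kwds)
ValueError: attempt to get argmax of an empty sequence
```

View pics/w3.png

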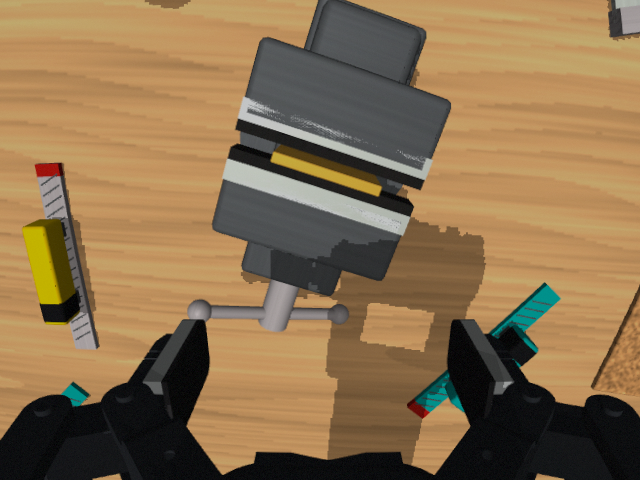

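The wrist view (6 viewed) shows the plate at about (325,170). The file's blade runs from its nose at (36–63,164) to its tail at (77–97,347). I'll measure both from here.

```bash
python3 - <<'E'
from h import *
import pickle
np.set_printoptions(precision=4,suppress=True)
im=pickle.load(open("w2.pkl","rb"));t=grab("top");d=lambda a,b:np.degrees(np.arctan2(*(b-a)[1::-1]))
m=mask(im,(15,90,60),(38,255,255),(255,130,400,210));c,st,mm=cen(m);b=rect(mm);print("plate",c,st,b);P=ray(im,b,.168);print(P,P.mean(0))
print("tri plate",tri(t,(325.37,203.62),im,c))
# jaw band outer edges at z=.15 : near jaw (231,146)-(413,207), far jaw (248,98)-(424,185?)
J=ray(im,[(231,146),(413,207),(242,130),(424,188),(265,38),(450,102),(214,230),(384,279)],.15);print("jaws",J);print([d(J[i+1],J[i])-90 for i in(0,2,4,6)],J[4:].mean(0))
F=ray(im,[(36,164),(63,163),(77,348),(97,346)],.006);print("file",F,F.mean(0),d(F[2:].mean(0),F[:2].mean(0)))
r,_,_=cen(mask(im,(0,150,70),(8,255,255),(20,150,80,190)));print("nose tri",r,tri(t,(244.45,222.23),im,r))
y,_,_=cen(mask(im,(20,90,60),(38,255,255),(0,200,100,330)));print("grip tri",y,tri(t,(244.36,247.31),im,y))
E
```

```text
plate [326.2938 169.881 ] [ 270  145  112   52 2253] [[269.1255 161.6908]
 [275.4014 142.3805]
 [384.9095 177.9706]
 [378.6337 197.2809]]
[[0.5839 0.0857 0.168 ]
 [0.594  0.0827 0.168 ]
 [0.5795 0.0247 0.168 ]
 [0.5689 0.0269 0.168 ]] [0.5816 0.055  0.168 ]
tri plate [0.581  0.0554 0.1647]
jaws [[ 0.5886  0.1096  0.15  ]
 [ 0.5606  0.0039  0.15  ]
 [ 0.5977  0.1035  0.15  ]
 [ 0.5722 -0.001   0.15  ]
 [ 0.6461  0.0923  0.15  ]
 [ 0.6207 -0.0091  0.15  ]
 [ 0.5387  0.1197  0.15  ]
 [ 0.5141  0.0158  0.15  ]]
[np.float64(-14.839831369483605), np.float64(-13.724207678564639), np.float64(-14.102283893412888), np.float64(-13.272042057448672)] [0.5799 0.0547 0.15  ]
file [[0.5451 0.3287 0.006 ]
 [0.5472 0.3007 0.006 ]
 [0.3458 0.3128 0.006 ]
 [0.3508 0.2891 0.006 ]] [0.4472 0.3078 0.006 ] 3.970449794501005
nose tri [ 46.9796 169.3197] [0.542  0.317  0.0085]
grip tri [ 48.467  260.5992] [0.459  0.3122 0.0314]
```

Vice: jaw at (0.580, 0.055), yaw −14°. File: centre (0.447, 0.310), yaw 4°. I'm moving above the file.

step_arm --increments '[{"x": -2.2,"y": 0.6,"z": 0,"wx": 0,"wy": 0,"wz": 0,"gripper": 8.5},{"x": -4.4,"y": 1.2,"z": 0,"wx": 0,"wy": 0,"wz": 0,"gripper": 8.5},{"x": -4.4,"y": 1.2,"z": 0,"wx": 0,"wy": 0,"wz": 0,"gripper": 8.5},{"x": -4.4,"y": 1.2,"z": 0,"wx": 0,"wy": 0,"wz": 0,"gripper": 8.5},{"x": -4.4,"y": 1.2,"z": 1,"wx": 0,"wy": 0,"wz": 0,"gripper": 8.5},{"x": -4.4,"y": 1.2,"z": 3,"wx": 0,"wy": 0,"wz": 0,"gripper": 8.5},{"x": -2.2,"y": 0.6,"z": 3,"wx": 0,"wy": 0,"wz": 0,"gripper": 8.5},{"x": 0,"y": 0,"z": 1,"wx": 0,"wy": 0,"wz": 0,"gripper": 8.5},{"x": 0,"y": 0,"z": 0,"wx": 0,"wy": 0,"wz": 0,"gripper": 8.5},{"x": 0,"y": 0,"z": 0,"wx": 0,"wy": 0,"wz": 0,"gripper": 8.5}]'

```text
time_s: 3.7
position: [0.4505, 0.304, 0.3444]
tool_rot: [[0.06, -0.998, 0.002], [-0.998, -0.06, 0.0], [-0.0, -0.002, -1.0]]
ft_force: [-0.4, -0.0, -0.3]
grip_width: 0.0851
```

```bash
python3 - <<'E'
from h import *
import pickle
np.set_printoptions(precision=4,suppress=True)
im=grab("wrist");pickle.dump(im,open("w3.pkl","wb"));cv2.imwrite("pics/w4.png",im["color"]);s=env.observe();print(s["time_s"],s["q"],s["position"],s["tool_rot"],s["ft_force"],cam(im))
m=mask(im,(20,90,60),(38,255,255),(100,0,540,479));c,st,mm=cen(m);print("yellow",c,st,rect(mm),ray(im,rect(mm),.044))
r,st,_=cen(mask(im,(0,150,70),(8,255,255),(200,0,440,200)));print("nose",r,st,ray(im,[r],.006))
E
```

```text
3.75 [ 21.5356  24.0812  81.1832  -0.014   74.5994 108.1127] [0.4505 0.3041 0.3446] [[ 0.0598 -0.9982  0.0023]
 [-0.9982 -0.0598  0.0007]
 [-0.0005 -0.0023 -1.    ]] [ 0.5554 -0.3893 -0.1037] [0.5316 0.3089 0.3147]
yellow [318.4183 208.7018] [ 299  151   39  118 4262] [[298.6633 151.0856]
 [335.8863 150.5826]
 [337.4713 267.872 ]
 [300.2483 268.375 ]] [[0.4984 0.3254 0.044 ]
 [0.5001 0.3021 0.044 ]
 [0.4211 0.2957 0.044 ]
 [0.4192 0.3211 0.044 ]]
nose [316.5484  83.271 ] [299  75  36  18 620] [[0.5408 0.3175 0.006 ]]
```

View pics/w4.png

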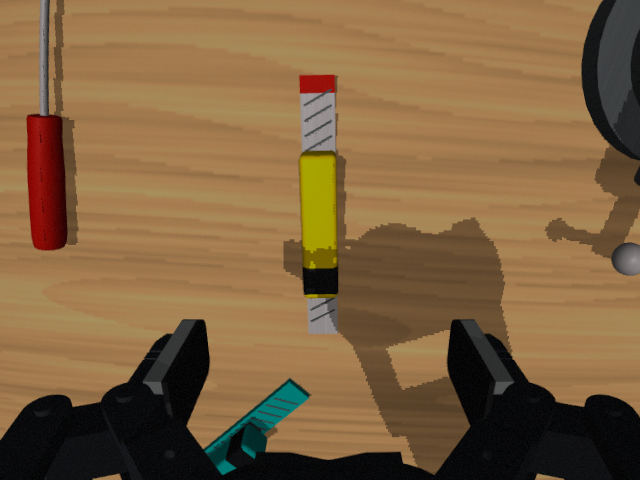

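The overhead view (7 viewed) shows the grip at (318,209), the nose at (317,83) and the tail at (323,333). The file is centred at (0.448, 0.3105) with yaw 4°. I'm descending and gripping.

step_arm --increments '[{"x": -0.65,"y": 0.2,"z": 1,"wx": 0,"wy": 0,"wz": -0.01,"gripper": 8.5},{"x": 0,"y": 0,"z": 3,"wx": 0,"wy": 0,"wz": 0,"gripper": 8.5},{"x": 0,"y": 0,"z": 3,"wx": 0,"wy": 0,"wz": 0,"gripper": 8.5},{"x": 0,"y": 0,"z": 3,"wx": 0,"wy": 0,"wz": 0,"gripper": 8.5},{"x": 0,"y": 0,"z": 3,"wx": 0,"wy": 0,"wz": 0,"gripper": 8.5},{"x": 0,"y": 0,"z": 2,"wx": 0,"wy": 0,"wz": 0,"gripper": 8.5},{"x": 0,"y": 0,"z": 0.9,"wx": 0,"wy": 0,"wz": 0,"gripper": 8.5},{"x": 0,"y": 0,"z": 0,"wx": 0,"wy": 0,"wz": 0,"gripper": 8.5},{"x": 0,"y": 0,"z": 0,"wx": 0,"wy": 0,"wz": 0,"gripper": 8.5}]'

```text
time_s: 4.65
position: [0.4475, 0.3118, 0.1851]
tool_rot: [[0.072, -0.997, 0.002], [-0.997, -0.072, 0.001], [-0.001, -0.002, -1.0]]
ft_force: [0.7, 0.2, -0.6]
grip_width: 0.0849
```

step_arm --increments '[{"x": 0,"y": 0,"z": 0,"wx": 0,"wy": 0,"wz": 0,"gripper": 3.5},{"x": 0,"y": 0,"z": 0,"wx": 0,"wy": 0,"wz": 0,"gripper": 3.0},{"x": 0,"y": 0,"z": 0,"wx": 0,"wy": 0,"wz": 0,"gripper": 2.4},{"x": 0,"y": 0,"z": 0,"wx": 0,"wy": 0,"wz": 0,"gripper": 1.8},{"x": 0,"y": 0,"z": 0,"wx": 0,"wy": 0,"wz": 0,"gripper": 1},{"x": 0,"y": 0,"z": 0,"wx": 0,"wy": 0,"wz": 0,"gripper": 1},{"x": 0,"y": 0,"z": 0,"wx": 0,"wy": 0,"wz": 0,"gripper": 1},{"x": 0,"y": 0,"z": 0,"wx": 0,"wy": 0,"wz": 0,"gripper": 1}]' --newtons 110

```text
time_s: 5.45
position: [0.4472, 0.3118, 0.1848]
tool_rot: [[0.072, -0.997, 0.001], [-0.997, -0.072, 0.0], [-0.0, -0.001, -1.0]]
ft_force: [-1.3, -1.2, 5.1]
grip_width: 0.0225
```

It's gripped at 22.5 mm width. I'm lifting and carrying it to the start side of the vice, then turning to −14°.

step_arm --increments '[{"x": 0,"y": 0,"z": -0.5,"wx": 0,"wy": 0,"wz": 0,"gripper": 1},{"x": 0,"y": 0,"z": -1.5,"wx": 0,"wy": 0,"wz": 0,"gripper": 1},{"x": 0,"y": 0,"z": -3,"wx": 0,"wy": 0,"wz": 0,"gripper": 1},{"x": 0,"y": 0,"z": -4,"wx": 0,"wy": 0,"wz": 0,"gripper": 1},{"x": 0,"y": 0,"z": -4,"wx": 0,"wy": 0,"wz": 0,"gripper": 1},{"x": 0,"y": 0,"z": -4,"wx": 0,"wy": 0,"wz": 0,"gripper": 1},{"x": 0,"y": 0,"z": -3.5,"wx": 0,"wy": 0,"wz": 0,"gripper": 1},{"x": 0,"y": 0,"z": -2,"wx": 0,"wy": 0,"wz": 0,"gripper": 1},{"x": 0,"y": 0,"z": -0.5,"wx": 0,"wy": 0,"wz": 0,"gripper": 1},{"x": 1.2,"y": -0.2,"z": 0,"wx": 0,"wy": 0,"wz": 0,"gripper": 1},{"x": 3,"y": -0.5,"z": 0,"wx": 0,"wy": 0,"wz": 0,"gripper": 1},{"x": 4,"y": -0.7,"z": 0,"wx": 0,"wy": 0,"wz": 0,"gripper": 1},{"x": 4,"y": -0.7,"z": 0,"wx": 0,"wy": 0,"wz": 0,"gripper": 1},{"x": 4,"y": -0.7,"z": 0,"wx": 0,"wy": 0,"wz": 0,"gripper": 1},{"x": 4,"y": -0.7,"z": 0,"wx": 0,"wy": 0,"wz": 0,"gripper": 1},{"x": 3,"y": -0.5,"z": 0,"wx": 0,"wy": 0,"wz": 0.04,"gripper": 1},{"x": 1.1,"y": -0.2,"z": 0,"wx": 0,"wy": 0,"wz": 0.08,"gripper": 1},{"x": 0,"y": 0,"z": 0,"wx": 0,"wy": 0,"wz": 0.1,"gripper": 1},{"x": 0,"y": 0,"z": 0,"wx": 0,"wy": 0,"wz": 0.09,"gripper": 1},{"x": 0,"y": 0,"z": 0,"wx": 0,"wy": 0,"wz": 0,"gripper": 1}]'

```text
time_s: 7.45
position: [0.506, 0.0715, 0.4124]
tool_rot: [[-0.237, -0.971, -0.004], [-0.971, 0.237, 0.0], [0.001, 0.004, -1.0]]
ft_force: [-0.1, -0.3, -3.3]
grip_width: 0.0228
```

```bash
python3 - <<'E'
from h import *
import pickle
np.set_printoptions(precision=4,suppress=True)
im=grab("wrist");pickle.dump(im,open("w4.pkl","wb"));cv2.imwrite("pics/w5.png",im["color"]);s=env.observe();print(s)
E
```

```text
{'time_s': 7.5, 'q': array([-5.2239, 17.5665, 79.4942, -0.0073, 83.117 , 98.342 ]), 'qvel': array([ 0.3971, -0.2417, -0.6108,  0.0762,  0.1269, -1.26  ]), 'joint_efforts': array([ -0.1824, -42.1943, -24.0509,  -0.0063,   0.0006,   0.3806]), 'position': array([0.506 , 0.0717, 0.4127]), 'tool_rot': array([[-0.2345, -0.9721, -0.0031],
       [-0.9721,  0.2345,  0.0002],
       [ 0.0006,  0.003 , -1.    ]]), 'ft_force': array([ 0.4313,  0.5008, -3.6448]), 'wrist_torque': array([ 0.0213, -0.0179, -0.0118]), 'grip_width': 0.022642855870221298}
```

View pics/w5.png

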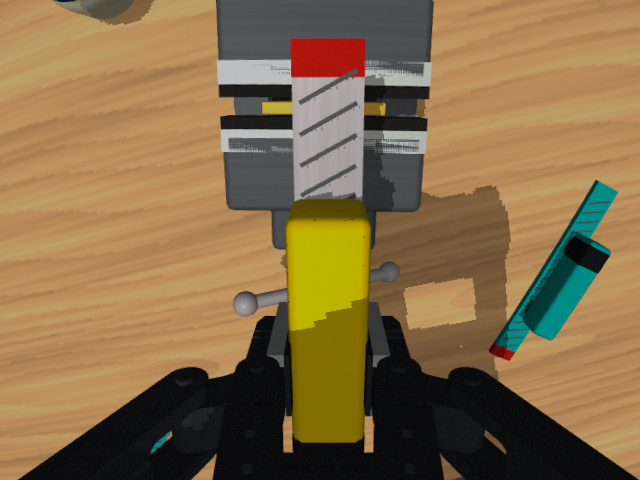

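In the picture (8 viewed) the file is held square to the jaws: nose at rows 39–77, columns 291–365, and the plate centred at about column 324. The force shows a load of about 3.6 N from the file. Next I lower to just above the edge and feel for it, checking the file's pitch in the hand as I go.

step_arm --increments '[{"x": 0,"y": 0,"z": 0.7,"wx": 0,"wy": 0,"wz": 0,"gripper": 1},{"x": 0,"y": 0,"z": 1.5,"wx": 0,"wy": 0,"wz": 0,"gripper": 1},{"x": 0,"y": 0,"z": 1.5,"wx": 0,"wy": 0,"wz": 0,"gripper": 1},{"x": 0,"y": 0,"z": 1,"wx": 0,"wy": 0,"wz": 0,"gripper": 1},{"x": 0,"y": 0,"z": 0.4,"wx": 0,"wy": 0,"wz": 0,"gripper": 1},{"x": 0,"y": 0,"z": 0.2,"wx": 0,"wy": 0,"wz": 0,"gripper": 1},{"x": 0,"y": 0,"z": 0,"wx": 0,"wy": 0,"wz": 0,"gripper": 1},{"x": 0,"y": 0,"z": 0,"wx": 0,"wy": 0,"wz": 0,"gripper": 1}]'

```text
time_s: 8.3
position: [0.5061, 0.0723, 0.3617]
tool_rot: [[-0.236, -0.972, 0.001], [-0.972, 0.236, -0.0], [-0.0, -0.001, -1.0]]
ft_force: [0.2, 0.3, -2.2]
grip_width: 0.0225
```

```bash
python3 - <<'E'
from h import *
import pickle
np.set_printoptions(precision=4,suppress=True)
im=pickle.load(open("w4.pkl","rb"));p=np.array([.506,.0717,.4127]);R=np.array([[-.2345,-.9721,-.0031],[-.9721,.2345,.0002],[.0006,.003,-1.]])
L=lambda a,b,c:p+R@np.array([-b,-a,.1848-c])
print(proj(im,[L(.1,.012,.006),L(.1,-.012,.006),L(.05,.012,.044),L(.05,-.012,.044)]),"seen 291,39 365,39 / grip front ~ (289,222..)")
s=env.observe();print(s["time_s"],s["position"],s["tool_rot"],s["ft_force"],s["wrist_torque"])
E
```

```text
[[289.0032  37.3216]
 [363.2854  37.1564]
 [281.4897 217.9512]
 [370.7381 217.8009]] seen 291,39 365,39 / grip front ~ (289,222..)
8.3 [0.5061 0.0723 0.3617] [[-0.2358 -0.9718  0.001 ]
 [-0.9718  0.2358 -0.0001]
 [-0.0001 -0.001  -1.    ]] [ 0.1802  0.3194 -2.2272] [-0.0038  0.0079 -0.0444]
```

The predicted nose corners match the picture within 2 px, so the file is flat in the hand. Now feeling downward.

step_arm --increments '[{"x": 0,"y": 0,"z": 0.1,"wx": 0,"wy": 0,"wz": 0,"gripper": 1},{"x": 0,"y": 0,"z": 0.1,"wx": 0,"wy": 0,"wz": 0,"gripper": 1},{"x": 0,"y": 0,"z": 0.1,"wx": 0,"wy": 0,"wz": 0,"gripper": 1},{"x": 0,"y": 0,"z": 0,"wx": 0,"wy": 0,"wz": 0,"gripper": 1}]'

```text
time_s: 8.7
position: [0.506, 0.0723, 0.3581]
tool_rot: [[-0.236, -0.972, -0.0], [-0.972, 0.236, 0.0], [0.0, 0.0, -1.0]]
ft_force: [-0.1, 0.9, -3.3]
grip_width: 0.0226
```

step_arm --increments '[{"x": 0,"y": 0,"z": 0.1,"wx": 0,"wy": 0,"wz": 0,"gripper": 1},{"x": 0,"y": 0,"z": 0.05,"wx": 0,"wy": 0,"wz": 0,"gripper": 1},{"x": 0,"y": 0,"z": 0,"wx": 0,"wy": 0,"wz": 0,"gripper": 1}]'

```text
time_s: 9.0
position: [0.5061, 0.0723, 0.3567]
tool_rot: [[-0.236, -0.972, -0.0], [-0.972, 0.236, 0.0], [0.0, 0.0, -1.0]]
ft_force: [0.1, 0.2, -3.1]
grip_width: 0.0228
```

Sole at 0.172, no contact yet.

step_arm --increments '[{"x": 0,"y": 0,"z": 0.07,"wx": 0,"wy": 0,"wz": 0,"gripper": 1},{"x": 0,"y": 0,"z": 0.08,"wx": 0,"wy": 0,"wz": 0,"gripper": 1},{"x": 0,"y": 0,"z": 0,"wx": 0,"wy": 0,"wz": 0,"gripper": 1}]'

```text
time_s: 9.3
position: [0.506, 0.0723, 0.3551]
tool_rot: [[-0.236, -0.972, -0.0], [-0.972, 0.236, 0.0], [0.0, 0.0, -1.0]]
ft_force: [0.2, -0.0, -3.5]
grip_width: 0.0225
```

step_arm --increments '[{"x": 0,"y": 0,"z": 0.07,"wx": 0,"wy": 0,"wz": 0,"gripper": 1},{"x": 0,"y": 0,"z": 0.08,"wx": 0,"wy": 0,"wz": 0,"gripper": 1},{"x": 0,"y": 0,"z": 0,"wx": 0,"wy": 0,"wz": 0,"gripper": 1}]'

```text
time_s: 9.6
position: [0.506, 0.0723, 0.3536]
tool_rot: [[-0.236, -0.972, -0.0], [-0.972, 0.236, 0.0], [0.0, 0.0, -1.0]]
ft_force: [-1.0, -0.1, -2.8]
grip_width: 0.0228
```

step_arm --increments '[{"x": 0,"y": 0,"z": 0.05,"wx": 0,"wy": 0,"wz": 0,"gripper": 1},{"x": 0,"y": 0,"z": 0.05,"wx": 0,"wy": 0,"wz": 0,"gripper": 1},{"x": 0,"y": 0,"z": 0,"wx": 0,"wy": 0,"wz": 0,"gripper": 1}]'

```text
time_s: 9.9
position: [0.5061, 0.0723, 0.3527]
tool_rot: [[-0.236, -0.972, -0.0], [-0.972, 0.236, 0.0], [0.0, 0.0, -1.0]]
ft_force: [-0.0, 0.6, -2.9]
grip_width: 0.0223
```

step_arm --increments '[{"x": 0,"y": 0,"z": 0.05,"wx": 0,"wy": 0,"wz": 0,"gripper": 1},{"x": 0,"y": 0,"z": 0.05,"wx": 0,"wy": 0,"wz": 0,"gripper": 1},{"x": 0,"y": 0,"z": 0,"wx": 0,"wy": 0,"wz": 0,"gripper": 1}]'

```text
time_s: 10.2
position: [0.5062, 0.0723, 0.3521]
tool_rot: [[-0.236, -0.972, 0.001], [-0.972, 0.236, -0.0], [-0.0, -0.001, -1.0]]
ft_force: [-0.8, 0.7, 0.3]
grip_width: 0.0228
```

```bash
python3 -c "
from h import *
s=env.observe();print(s['position'],s['ft_force'],s['wrist_torque'])"
```

```text
[0.50615763 0.07228007 0.35212921] [-0.84552113  0.69799747  0.33925063] [-0.05997114 -0.29735524 -0.03011467]
```

Contact: the load rose by about 3.6 N and the torque matches, so the plate top is at about 0.167. Starting the first stroke in segments, with force readings.

step_arm --increments '[{"x": 0,"y": -0.3,"z": 0,"wx": 0,"wy": 0,"wz": 0,"gripper": 1},{"x": 0,"y": -0.8,"z": 0,"wx": 0,"wy": 0,"wz": 0,"gripper": 1},{"x": 0,"y": -1,"z": 0,"wx": 0,"wy": 0,"wz": 0,"gripper": 1},{"x": 0,"y": -1,"z": 0,"wx": 0,"wy": 0,"wz": 0,"gripper": 1}]'

```text
time_s: 10.6
position: [0.5371, 0.0648, 0.3521]
tool_rot: [[-0.236, -0.972, 0.0], [-0.972, 0.236, 0.0], [-0.0, -0.0, -1.0]]
ft_force: [-4.8, 0.2, 6.4]
grip_width: 0.0229
```

```bash
python3 -c "
from h import *
s=env.observe();print(s['position'],s['ft_force'],s['wrist_torque'])"
```

```text
[0.53705574 0.06481272 0.35210365] [-4.84450601  0.22446785  6.4440425 ] [0.10556555 0.45069136 0.0327753 ]
```

step_arm --increments '[{"x": 0,"y": -0.5,"z": -0.04,"wx": 0,"wy": 0,"wz": 0,"gripper": 1},{"x": 0,"y": -1,"z": 0,"wx": 0,"wy": 0,"wz": 0,"gripper": 1},{"x": 0,"y": -1,"z": 0,"wx": 0,"wy": 0,"wz": 0,"gripper": 1}]'

```text
time_s: 10.9
position: [0.5612, 0.0589, 0.3523]
tool_rot: [[-0.236, -0.972, -0.0], [-0.972, 0.236, 0.0], [-0.0, 0.0, -1.0]]
ft_force: [-4.6, 1.2, 5.7]
grip_width: 0.0222
```

step_arm --increments '[{"x": 0,"y": -0.6,"z": -0.05,"wx": 0,"wy": 0,"wz": 0,"gripper": 1},{"x": 0,"y": -1,"z": 0,"wx": 0,"wy": 0,"wz": 0,"gripper": 1},{"x": 0,"y": -1,"z": 0,"wx": 0,"wy": 0,"wz": 0,"gripper": 1}]'

```text
time_s: 11.2
position: [0.5866, 0.0527, 0.3524]
tool_rot: [[-0.236, -0.972, -0.001], [-0.972, 0.236, 0.0], [0.0, 0.001, -1.0]]
ft_force: [-2.9, 0.1, 1.7]
grip_width: 0.0225
```

step_arm --increments '[{"x": 0,"y": -1,"z": 0,"wx": 0,"wy": 0,"wz": 0,"gripper": 1},{"x": 0,"y": -1,"z": 0,"wx": 0,"wy": 0,"wz": 0,"gripper": 1},{"x": 0,"y": -1,"z": 0,"wx": 0,"wy": 0,"wz": 0,"gripper": 1}]'

```text
time_s: 11.5
position: [0.6158, 0.0456, 0.3524]
tool_rot: [[-0.236, -0.972, -0.0], [-0.972, 0.236, 0.0], [0.0, 0.0, -1.0]]
ft_force: [-0.8, 0.4, -0.8]
grip_width: 0.0227
```

step_arm --increments '[{"x": 0,"y": -0.6,"z": 0.05,"wx": 0,"wy": 0,"wz": 0,"gripper": 1},{"x": 0,"y": -1,"z": 0.02,"wx": 0,"wy": 0,"wz": 0,"gripper": 1}]'

```text
time_s: 11.7
position: [0.6307, 0.0421, 0.3521]
tool_rot: [[-0.236, -0.972, -0.001], [-0.972, 0.236, 0.0], [-0.0, 0.001, -1.0]]
ft_force: [-2.6, 1.4, 2.3]
grip_width: 0.0227
```

step_arm --increments '[{"x": 0,"y": -1,"z": 0.02,"wx": 0,"wy": 0,"wz": 0,"gripper": 1},{"x": 0,"y": -1,"z": 0.02,"wx": 0,"wy": 0,"wz": 0,"gripper": 1}]'

```text
time_s: 11.9
position: [0.6502, 0.0374, 0.3518]
tool_rot: [[-0.236, -0.972, -0.001], [-0.972, 0.236, 0.0], [-0.0, 0.001, -1.0]]
ft_force: [-3.3, 1.0, 3.7]
grip_width: 0.0226
```

step_arm --increments '[{"x": 0,"y": -0.4,"z": 0,"wx": 0,"wy": 0,"wz": 0,"gripper": 1},{"x": 0,"y": -0.3,"z": -0.4,"wx": 0,"wy": 0,"wz": 0,"gripper": 1},{"x": 0,"y": 0,"z": -0.8,"wx": 0,"wy": 0,"wz": 0,"gripper": 1},{"x": 0,"y": 0,"z": -0.8,"wx": 0,"wy": 0,"wz": 0,"gripper": 1},{"x": 0,"y": 1,"z": 0,"wx": 0,"wy": 0,"wz": 0,"gripper": 1},{"x": 0,"y": 3,"z": 0,"wx": 0,"wy": 0,"wz": 0,"gripper": 1},{"x": 0,"y": 4,"z": 0,"wx": 0,"wy": 0,"wz": 0,"gripper": 1},{"x": 0,"y": 4,"z": 0,"wx": 0,"wy": 0,"wz": 0,"gripper": 1},{"x": 0,"y": 2.5,"z": 0,"wx": 0,"wy": 0,"wz": 0,"gripper": 1},{"x": 0,"y": 1,"z": 0,"wx": 0,"wy": 0,"wz": 0,"gripper": 1},{"x": 0,"y": 0,"z": 0,"wx": 0,"wy": 0,"wz": 0,"gripper": 1},{"x": 0,"y": 0,"z": 0,"wx": 0,"wy": 0,"wz": 0,"gripper": 1}]'

```text
time_s: 13.1
position: [0.5069, 0.072, 0.372]
tool_rot: [[-0.236, -0.972, 0.002], [-0.972, 0.236, -0.0], [-0.0, -0.002, -1.0]]
ft_force: [0.5, -0.9, -2.9]
grip_width: 0.0225
```

```bash
cat > pitch.py <<'E'
from h import *
np.set_printoptions(precision=4,suppress=True)
im=grab("wrist");s=env.observe();p=s["position"];R=s["tool_rot"]
L=lambda a,b,c:p+R@np.array([-b,-a,.1848-c])
e=proj(im,[L(.1,0,.006)])[0]
m=mask(im,(0,150,70),(8,255,255),(230,0,430,150));c,st,_=cen(m)
print("nose top row seen",st[1],"cols",st[0],st[0]+st[2],"expected",e,"| before: seen 39 exp 37.2")
print(s["time_s"],p,R,s["ft_force"],s["wrist_torque"])
E
python3 pitch.py
```

```text
nose top row seen 39 cols 290 366 expected [328.0353  37.3788] | before: seen 39 exp 37.2
13.15 [0.5071 0.072  0.3717] [[-0.2363 -0.9717  0.0012]
 [-0.9717  0.2363 -0.0002]
 [-0.0001 -0.0012 -1.    ]] [ 0.2029  1.0795 -4.0818] [0.0244 0.0369 0.0222]
```

No slip in the grip. Stroke 2 follows, with a bowl-shaped z profile from stroke 1's forces, for about 5 N throughout.

step_arm --increments '[{"x": 0,"y": 0,"z": 0.8,"wx": 0,"wy": 0,"wz": 0,"gripper": 1},{"x": 0,"y": 0,"z": 0.7,"wx": 0,"wy": 0,"wz": 0,"gripper": 1},{"x": 0,"y": 0,"z": 0.3,"wx": 0,"wy": 0,"wz": 0,"gripper": 1},{"x": 0,"y": 0,"z": 0.1,"wx": 0,"wy": 0,"wz": 0,"gripper": 1},{"x": 0,"y": 0,"z": 0.08,"wx": 0,"wy": 0,"wz": 0,"gripper": 1},{"x": 0,"y": 0,"z": 0,"wx": 0,"wy": 0,"wz": 0,"gripper": 1}]'

```text
time_s: 13.75
position: [0.5062, 0.0722, 0.3521]
tool_rot: [[-0.236, -0.972, 0.001], [-0.972, 0.236, -0.0], [0.0, -0.001, -1.0]]
ft_force: [-0.4, -0.9, 1.2]
grip_width: 0.0227
```

step_arm --increments '[{"x": 0,"y": -0.5,"z": -0.01,"wx": 0,"wy": 0,"wz": 0,"gripper": 1},{"x": 0,"y": -1,"z": -0.02,"wx": 0,"wy": 0,"wz": 0,"gripper": 1},{"x": 0,"y": -1,"z": -0.02,"wx": 0,"wy": 0,"wz": 0,"gripper": 1},{"x": 0,"y": -1,"z": -0.01,"wx": 0,"wy": 0,"wz": 0,"gripper": 1},{"x": 0,"y": -1,"z": -0.01,"wx": 0,"wy": 0,"wz": 0,"gripper": 1}]'

```text
time_s: 14.25
position: [0.5508, 0.0614, 0.3524]
tool_rot: [[-0.236, -0.972, -0.0], [-0.972, 0.236, 0.0], [-0.0, 0.0, -1.0]]
ft_force: [-2.1, 0.3, 2.0]
grip_width: 0.0226
```

step_arm --increments '[{"x": 0,"y": -1,"z": -0.01,"wx": 0,"wy": 0,"wz": 0,"gripper": 1},{"x": 0,"y": -1,"z": -0.01,"wx": 0,"wy": 0,"wz": 0,"gripper": 1},{"x": 0,"y": -1,"z": 0,"wx": 0,"wy": 0,"wz": 0,"gripper": 1}]'

```text
time_s: 14.55
position: [0.5798, 0.0544, 0.3524]
tool_rot: [[-0.236, -0.972, -0.0], [-0.972, 0.236, 0.0], [0.0, 0.0, -1.0]]
ft_force: [-1.2, 1.8, -0.2]
grip_width: 0.0226
```

step_arm --increments '[{"x": 0,"y": -1,"z": 0.02,"wx": 0,"wy": 0,"wz": 0,"gripper": 1},{"x": 0,"y": -1,"z": 0.01,"wx": 0,"wy": 0,"wz": 0,"gripper": 1},{"x": 0,"y": -1,"z": 0.01,"wx": 0,"wy": 0,"wz": 0,"gripper": 1}]'

```text
time_s: 14.85
position: [0.6088, 0.0474, 0.3523]
tool_rot: [[-0.236, -0.972, -0.0], [-0.972, 0.236, 0.0], [-0.0, 0.0, -1.0]]
ft_force: [-2.5, 1.0, 2.4]
grip_width: 0.0232
```

step_arm --increments '[{"x": 0,"y": -1,"z": 0.01,"wx": 0,"wy": 0,"wz": 0,"gripper": 1},{"x": 0,"y": -1,"z": 0.02,"wx": 0,"wy": 0,"wz": 0,"gripper": 1}]'

```text
time_s: 15.05
position: [0.6282, 0.0427, 0.3521]
tool_rot: [[-0.236, -0.972, -0.0], [-0.972, 0.236, 0.0], [-0.0, 0.0, -1.0]]
ft_force: [-3.2, -0.2, 4.0]
grip_width: 0.0225
```

step_arm --increments '[{"x": 0,"y": -1,"z": 0.02,"wx": 0,"wy": 0,"wz": 0,"gripper": 1},{"x": 0,"y": -1,"z": 0.01,"wx": 0,"wy": 0,"wz": 0,"gripper": 1}]'

```text
time_s: 15.25
position: [0.6476, 0.038, 0.3518]
tool_rot: [[-0.236, -0.972, -0.001], [-0.972, 0.236, 0.0], [-0.0, 0.001, -1.0]]
ft_force: [-3.0, 1.6, 2.8]
grip_width: 0.0223
```

Forces stayed between about 3.2 and 7.4 N. Finishing, lifting, returning and setting down for stroke 3.

step_arm --increments '[{"x": 0,"y": -0.5,"z": 0,"wx": 0,"wy": 0,"wz": 0,"gripper": 1},{"x": 0,"y": -0.3,"z": -0.4,"wx": 0,"wy": 0,"wz": 0,"gripper": 1},{"x": 0,"y": 0,"z": -0.8,"wx": 0,"wy": 0,"wz": 0,"gripper": 1},{"x": 0,"y": 0,"z": -0.8,"wx": 0,"wy": 0,"wz": 0,"gripper": 1},{"x": 0,"y": 1,"z": 0,"wx": 0,"wy": 0,"wz": 0,"gripper": 1},{"x": 0,"y": 3,"z": 0,"wx": 0,"wy": 0,"wz": 0,"gripper": 1},{"x": 0,"y": 4,"z": 0,"wx": 0,"wy": 0,"wz": 0,"gripper": 1},{"x": 0,"y": 4,"z": 0,"wx": 0,"wy": 0,"wz": 0,"gripper": 1},{"x": 0,"y": 2.3,"z": 0,"wx": 0,"wy": 0,"wz": 0,"gripper": 1},{"x": 0,"y": 1,"z": 0,"wx": 0,"wy": 0,"wz": 0,"gripper": 1},{"x": 0,"y": 0,"z": 0,"wx": 0,"wy": 0,"wz": 0,"gripper": 1},{"x": 0,"y": 0,"z": 0.8,"wx": 0,"wy": 0,"wz": 0,"gripper": 1},{"x": 0,"y": 0,"z": 0.7,"wx": 0,"wy": 0,"wz": 0,"gripper": 1},{"x": 0,"y": 0,"z": 0.3,"wx": 0,"wy": 0,"wz": 0,"gripper": 1},{"x": 0,"y": 0,"z": 0.1,"wx": 0,"wy": 0,"wz": 0,"gripper": 1},{"x": 0,"y": 0,"z": 0.09,"wx": 0,"wy": 0,"wz": 0,"gripper": 1},{"x": 0,"y": 0,"z": 0,"wx": 0,"wy": 0,"wz": 0,"gripper": 1}]'

```text
time_s: 16.95
position: [0.5063, 0.0722, 0.3521]
tool_rot: [[-0.236, -0.972, 0.001], [-0.972, 0.236, -0.0], [0.0, -0.001, -1.0]]
ft_force: [-0.1, -0.3, 0.1]
grip_width: 0.0227
```

step_arm --increments '[{"x": 0,"y": -0.5,"z": 0,"wx": 0,"wy": 0,"wz": 0,"gripper": 1},{"x": 0,"y": -1,"z": -0.02,"wx": 0,"wy": 0,"wz": 0,"gripper": 1},{"x": 0,"y": -1,"z": -0.02,"wx": 0,"wy": 0,"wz": 0,"gripper": 1},{"x": 0,"y": -1,"z": -0.02,"wx": 0,"wy": 0,"wz": 0,"gripper": 1},{"x": 0,"y": -1,"z": -0.01,"wx": 0,"wy": 0,"wz": 0,"gripper": 1},{"x": 0,"y": -1,"z": 0,"wx": 0,"wy": 0,"wz": 0,"gripper": 1}]'

```text
time_s: 17.55
position: [0.5604, 0.0591, 0.3524]
tool_rot: [[-0.236, -0.972, -0.0], [-0.972, 0.236, 0.0], [-0.0, 0.0, -1.0]]
ft_force: [-2.9, 0.6, 3.0]
grip_width: 0.0227
```

step_arm --increments '[{"x": 0,"y": -1,"z": -0.01,"wx": 0,"wy": 0,"wz": 0,"gripper": 1},{"x": 0,"y": -1,"z": 0,"wx": 0,"wy": 0,"wz": 0,"gripper": 1},{"x": 0,"y": -1,"z": 0.01,"wx": 0,"wy": 0,"wz": 0,"gripper": 1},{"x": 0,"y": -1,"z": 0.01,"wx": 0,"wy": 0,"wz": 0,"gripper": 1},{"x": 0,"y": -1,"z": 0.01,"wx": 0,"wy": 0,"wz": 0,"gripper": 1}]'

```text
time_s: 18.05
position: [0.6088, 0.0473, 0.3523]
tool_rot: [[-0.236, -0.972, -0.0], [-0.972, 0.236, 0.0], [-0.0, 0.0, -1.0]]
ft_force: [-3.5, 0.2, 3.8]
grip_width: 0.0225
```

step_arm --increments '[{"x": 0,"y": -1,"z": 0.01,"wx": 0,"wy": 0,"wz": 0,"gripper": 1},{"x": 0,"y": -1,"z": 0.02,"wx": 0,"wy": 0,"wz": 0,"gripper": 1},{"x": 0,"y": -1,"z": 0.02,"wx": 0,"wy": 0,"wz": 0,"gripper": 1},{"x": 0,"y": -1,"z": 0.01,"wx": 0,"wy": 0,"wz": 0,"gripper": 1}]'

```text
time_s: 18.45
position: [0.6476, 0.038, 0.3518]
tool_rot: [[-0.236, -0.972, -0.001], [-0.972, 0.236, 0.0], [-0.0, 0.001, -1.0]]
ft_force: [-4.1, 1.2, 4.6]
grip_width: 0.0224
```

Stroke 3 is good. I'll do two more the same way for margin, since stroke 1 was a little firm.

step_arm --increments '[{"x": 0,"y": -0.5,"z": 0,"wx": 0,"wy": 0,"wz": 0,"gripper": 1},{"x": 0,"y": -0.3,"z": -0.4,"wx": 0,"wy": 0,"wz": 0,"gripper": 1},{"x": 0,"y": 0,"z": -0.8,"wx": 0,"wy": 0,"wz": 0,"gripper": 1},{"x": 0,"y": 0,"z": -0.8,"wx": 0,"wy": 0,"wz": 0,"gripper": 1},{"x": 0,"y": 1,"z": 0,"wx": 0,"wy": 0,"wz": 0,"gripper": 1},{"x": 0,"y": 3,"z": 0,"wx": 0,"wy": 0,"wz": 0,"gripper": 1},{"x": 0,"y": 4,"z": 0,"wx": 0,"wy": 0,"wz": 0,"gripper": 1},{"x": 0,"y": 4,"z": 0,"wx": 0,"wy": 0,"wz": 0,"gripper": 1},{"x": 0,"y": 2.3,"z": 0,"wx": 0,"wy": 0,"wz": 0,"gripper": 1},{"x": 0,"y": 1,"z": 0,"wx": 0,"wy": 0,"wz": 0,"gripper": 1},{"x": 0,"y": 0,"z": 0,"wx": 0,"wy": 0,"wz": 0,"gripper": 1},{"x": 0,"y": 0,"z": 0.8,"wx": 0,"wy": 0,"wz": 0,"gripper": 1},{"x": 0,"y": 0,"z": 0.7,"wx": 0,"wy": 0,"wz": 0,"gripper": 1},{"x": 0,"y": 0,"z": 0.3,"wx": 0,"wy": 0,"wz": 0,"gripper": 1},{"x": 0,"y": 0,"z": 0.1,"wx": 0,"wy": 0,"wz": 0,"gripper": 1},{"x": 0,"y": 0,"z": 0.09,"wx": 0,"wy": 0,"wz": 0,"gripper": 1},{"x": 0,"y": 0,"z": 0,"wx": 0,"wy": 0,"wz": 0,"gripper": 1}]'

```text
time_s: 20.15
position: [0.5063, 0.0722, 0.3521]
tool_rot: [[-0.236, -0.972, 0.001], [-0.972, 0.236, -0.0], [0.0, -0.001, -1.0]]
ft_force: [-0.4, -0.7, 0.4]
grip_width: 0.0225
```

step_arm --increments '[{"x": 0,"y": -0.5,"z": 0,"wx": 0,"wy": 0,"wz": 0,"gripper": 1},{"x": 0,"y": -1,"z": -0.02,"wx": 0,"wy": 0,"wz": 0,"gripper": 1},{"x": 0,"y": -1,"z": -0.02,"wx": 0,"wy": 0,"wz": 0,"gripper": 1},{"x": 0,"y": -1,"z": -0.02,"wx": 0,"wy": 0,"wz": 0,"gripper": 1}]'

```text
time_s: 20.55
position: [0.5411, 0.0638, 0.3524]
tool_rot: [[-0.236, -0.972, -0.0], [-0.972, 0.236, 0.0], [-0.0, 0.0, -1.0]]
ft_force: [-2.9, 0.7, 2.5]
grip_width: 0.0229
```

step_arm --increments '[{"x": 0,"y": -1,"z": -0.01,"wx": 0,"wy": 0,"wz": 0,"gripper": 1},{"x": 0,"y": -1,"z": 0,"wx": 0,"wy": 0,"wz": 0,"gripper": 1},{"x": 0,"y": -1,"z": -0.01,"wx": 0,"wy": 0,"wz": 0,"gripper": 1},{"x": 0,"y": -1,"z": 0,"wx": 0,"wy": 0,"wz": 0,"gripper": 1}]'

```text
time_s: 20.95
position: [0.5798, 0.0544, 0.3524]
tool_rot: [[-0.236, -0.972, -0.0], [-0.972, 0.236, 0.0], [0.0, 0.0, -1.0]]
ft_force: [-2.2, 1.3, 1.0]
grip_width: 0.0225
```

step_arm --increments '[{"x": 0,"y": -1,"z": 0.01,"wx": 0,"wy": 0,"wz": 0,"gripper": 1},{"x": 0,"y": -1,"z": 0.01,"wx": 0,"wy": 0,"wz": 0,"gripper": 1},{"x": 0,"y": -1,"z": 0.01,"wx": 0,"wy": 0,"wz": 0,"gripper": 1},{"x": 0,"y": -1,"z": 0.01,"wx": 0,"wy": 0,"wz": 0,"gripper": 1},{"x": 0,"y": -1,"z": 0.01,"wx": 0,"wy": 0,"wz": 0,"gripper": 1},{"x": 0,"y": -1,"z": 0.02,"wx": 0,"wy": 0,"wz": 0,"gripper": 1},{"x": 0,"y": -1,"z": 0.01,"wx": 0,"wy": 0,"wz": 0,"gripper": 1}]'

```text
time_s: 21.65
position: [0.6476, 0.038, 0.3518]
tool_rot: [[-0.236, -0.972, -0.001], [-0.972, 0.236, 0.0], [-0.0, 0.001, -1.0]]
ft_force: [-3.8, 1.0, 3.7]
grip_width: 0.0226
```

Four strokes are done, with readings of about 3.4–9.7 N. I'm lifting and carrying the file over the cork pad.

step_arm --increments '[{"x": 0,"y": -0.5,"z": 0,"wx": 0,"wy": 0,"wz": 0,"gripper": 1},{"x": 0,"y": -0.3,"z": -0.4,"wx": 0,"wy": 0,"wz": 0,"gripper": 1},{"x": 0,"y": 0,"z": -1.2,"wx": 0,"wy": 0,"wz": 0,"gripper": 1},{"x": 0,"y": 0,"z": -2,"wx": 0,"wy": 0,"wz": 0,"gripper": 1},{"x": 0,"y": 0,"z": -1.5,"wx": 0,"wy": 0,"wz": 0,"gripper": 1},{"x": 1,"y": 0.2,"z": -0.5,"wx": 0,"wy": 0,"wz": 0,"gripper": 1},{"x": 2.5,"y": 0.7,"z": 0,"wx": 0,"wy": 0,"wz": 0,"gripper": 1},{"x": 4,"y": 1,"z": 0,"wx": 0,"wy": 0,"wz": 0,"gripper": 1},{"x": 4,"y": 1,"z": 0,"wx": 0,"wy": 0,"wz": 0,"gripper": 1},{"x": 4,"y": 1,"z": 0,"wx": 0,"wy": 0,"wz": 0,"gripper": 1},{"x": 4,"y": 1,"z": 0,"wx": 0,"wy": 0,"wz": 0,"gripper": 1},{"x": 4,"y": 1,"z": 0,"wx": 0,"wy": 0,"wz": 0,"gripper": 1},{"x": 4,"y": 1,"z": 0,"wx": 0,"wy": 0,"wz": 0,"gripper": 1},{"x": 4,"y": 1,"z": 0,"wx": 0,"wy": 0,"wz": 0,"gripper": 1},{"x": 4,"y": 1,"z": 0,"wx": 0,"wy": 0,"wz": 0,"gripper": 1},{"x": 2.9,"y": 0.8,"z": 0,"wx": 0,"wy": 0,"wz": -0.03,"gripper": 1},{"x": 1.5,"y": 0.4,"z": 0,"wx": 0,"wy": 0,"wz": -0.04,"gripper": 1},{"x": 0.4,"y": 0.1,"z": 0,"wx": 0,"wy": 0,"wz": -0.02,"gripper": 1},{"x": 0,"y": 0,"z": 0,"wx": 0,"wy": 0,"wz": 0,"gripper": 1},{"x": 0,"y": 0,"z": 0,"wx": 0,"wy": 0,"wz": 0,"gripper": 1}]'

```text
time_s: 23.65
position: [0.4614, -0.3309, 0.4077]
tool_rot: [[-0.148, -0.989, 0.0], [-0.989, 0.148, 0.0], [-0.0, -0.0, -1.0]]
ft_force: [0.1, -0.1, -2.7]
grip_width: 0.0225
```

```bash
python3 pitch.py
```

```text
nose top row seen 38 cols 290 366 expected [327.3753  37.1231] | before: seen 39 exp 37.2
23.7 [ 0.4615 -0.3308  0.4078] [[-0.1472 -0.9891  0.0001]
 [-0.9891  0.1472  0.0002]
 [-0.0002 -0.0001 -1.    ]] [ 0.439  -0.1741 -2.8658] [0.0076 0.0474 0.0384]
```

Pose is on target: yaw −8.5° over the pad centre. Lowering.

step_arm --increments '[{"x": 0,"y": 0,"z": 1,"wx": 0,"wy": 0,"wz": 0,"gripper": 1},{"x": 0,"y": 0,"z": 2.5,"wx": 0,"wy": 0,"wz": 0,"gripper": 1},{"x": 0,"y": 0,"z": 3,"wx": 0,"wy": 0,"wz": 0,"gripper": 1},{"x": 0,"y": 0,"z": 3,"wx": 0,"wy": 0,"wz": 0,"gripper": 1},{"x": 0,"y": 0,"z": 3,"wx": 0,"wy": 0,"wz": 0,"gripper": 1},{"x": 0,"y": 0,"z": 3,"wx": 0,"wy": 0,"wz": 0,"gripper": 1},{"x": 0,"y": 0,"z": 2.5,"wx": 0,"wy": 0,"wz": 0,"gripper": 1},{"x": 0,"y": 0,"z": 1.5,"wx": 0,"wy": 0,"wz": 0,"gripper": 1},{"x": 0,"y": 0,"z": 0.8,"wx": 0,"wy": 0,"wz": 0,"gripper": 1},{"x": 0,"y": 0,"z": 0.4,"wx": 0,"wy": 0,"wz": 0,"gripper": 1},{"x": 0,"y": 0,"z": 0.2,"wx": 0,"wy": 0,"wz": 0,"gripper": 1},{"x": 0,"y": 0,"z": 0,"wx": 0,"wy": 0,"wz": 0,"gripper": 1},{"x": 0,"y": 0,"z": 0,"wx": 0,"wy": 0,"wz": 0,"gripper": 1}]'

```text
time_s: 25.0
position: [0.4613, -0.3317, 0.1994]
tool_rot: [[-0.148, -0.989, 0.001], [-0.989, 0.148, -0.001], [0.001, -0.001, -1.0]]
ft_force: [-0.5, -0.4, -3.1]
grip_width: 0.0225
```

step_arm --increments '[{"x": 0,"y": 0,"z": 0.2,"wx": 0,"wy": 0,"wz": 0,"gripper": 1},{"x": 0,"y": 0,"z": 0.15,"wx": 0,"wy": 0,"wz": 0,"gripper": 1},{"x": 0,"y": 0,"z": 0.1,"wx": 0,"wy": 0,"wz": 0,"gripper": 1},{"x": 0,"y": 0,"z": 0.1,"wx": 0,"wy": 0,"wz": 0,"gripper": 1},{"x": 0,"y": 0,"z": 0,"wx": 0,"wy": 0,"wz": 0,"gripper": 1}]'

```text
time_s: 25.5
position: [0.4612, -0.3317, 0.1931]
tool_rot: [[-0.148, -0.989, -0.0], [-0.989, 0.148, 0.0], [-0.0, 0.0, -1.0]]
ft_force: [0.4, 0.3, -2.9]
grip_width: 0.0225
```

step_arm --increments '[{"x": 0,"y": 0,"z": 0.06,"wx": 0,"wy": 0,"wz": 0,"gripper": 1},{"x": 0,"y": 0,"z": 0,"wx": 0,"wy": 0,"wz": 0,"gripper": 1}]'

```text
time_s: 25.7
position: [0.4612, -0.3317, 0.1928]
tool_rot: [[-0.148, -0.989, 0.0], [-0.989, 0.148, -0.0], [0.0, -0.0, -1.0]]
ft_force: [-0.3, 0.1, -0.6]
grip_width: 0.0223
```

The sole is touching the pad. I press very slightly, open gently, then rise.

step_arm --increments '[{"x": 0,"y": 0,"z": 0.02,"wx": 0,"wy": 0,"wz": 0,"gripper": 1},{"x": 0,"y": 0,"z": 0,"wx": 0,"wy": 0,"wz": 0,"gripper": 2.4},{"x": 0,"y": 0,"z": 0,"wx": 0,"wy": 0,"wz": 0,"gripper": 2.8},{"x": 0,"y": 0,"z": 0,"wx": 0,"wy": 0,"wz": 0,"gripper": 3.5},{"x": 0,"y": 0,"z": 0,"wx": 0,"wy": 0,"wz": 0,"gripper": 4.5},{"x": 0,"y": 0,"z": 0,"wx": 0,"wy": 0,"wz": 0,"gripper": 5.5},{"x": 0,"y": 0,"z": 0,"wx": 0,"wy": 0,"wz": 0,"gripper": 6},{"x": 0,"y": 0,"z": 0,"wx": 0,"wy": 0,"wz": 0,"gripper": 6}]'

```text
time_s: 26.5
position: [0.4612, -0.3317, 0.1924]
tool_rot: [[-0.148, -0.989, 0.0], [-0.989, 0.148, 0.0], [-0.0, -0.0, -1.0]]
ft_force: [-1.0, -0.3, 0.1]
grip_width: 0.06
```

step_arm --increments '[{"x": 0,"y": 0,"z": -0.5,"wx": 0,"wy": 0,"wz": 0,"gripper": 6},{"x": 0,"y": 0,"z": -1.5,"wx": 0,"wy": 0,"wz": 0,"gripper": 6},{"x": 0,"y": 0,"z": -3,"wx": 0,"wy": 0,"wz": 0,"gripper": 6},{"x": 0,"y": 0,"z": -3,"wx": 0,"wy": 0,"wz": 0,"gripper": 6},{"x": 0,"y": 0,"z": -3,"wx": 0,"wy": 0,"wz": 0,"gripper": 6},{"x": 0,"y": 0,"z": -3,"wx": 0,"wy": 0,"wz": 0,"gripper": 6},{"x": 0,"y": 0,"z": -3,"wx": 0,"wy": 0,"wz": 0,"gripper": 6},{"x": 0,"y": 0,"z": -1,"wx": 0,"wy": 0,"wz": 0,"gripper": 6},{"x": 0,"y": 0,"z": 0,"wx": 0,"wy": 0,"wz": 0,"gripper": 6},{"x": 0,"y": 0,"z": 0,"wx": 0,"wy": 0,"wz": 0,"gripper": 6}]'

```text
time_s: 27.5
position: [0.4611, -0.3316, 0.3711]
tool_rot: [[-0.148, -0.989, -0.001], [-0.989, 0.148, 0.002], [-0.001, 0.002, -1.0]]
ft_force: [0.6, -0.6, -0.2]
grip_width: 0.0599
```

```bash
python3 - <<'E'
from h import *
np.set_printoptions(precision=4,suppress=True)
im=grab("wrist");cv2.imwrite("pics/w6.png",im["color"]);s=env.observe();print(s["time_s"],s["position"],s["ft_force"],s["grip_width"])
m=mask(im,(20,150,90),(38,255,255),(200,0,440,400));print("grip",ray(im,rect(cen(m)[2]),.052))
r,_,_=cen(mask(im,(0,150,70),(8,255,255),(200,0,440,200)));print("nose",r,ray(im,[r],.014),"expected",[.462+.094*.989,-.33-.094*.146])
E
```

```text
27.55 [ 0.4611 -0.3316  0.3708] [-0.3148 -0.2576 -0.92  ] 0.06006980874089251
grip [[ 0.512  -0.3273  0.052 ]
 [ 0.5086 -0.3505  0.052 ]
 [ 0.4332 -0.3403  0.052 ]
 [ 0.4369 -0.3153  0.052 ]]
nose [328.63    77.8032] [[ 0.5542 -0.3455  0.014 ]] expected [0.5549660000000001, -0.34372400000000003]
```

View pics/w6.png

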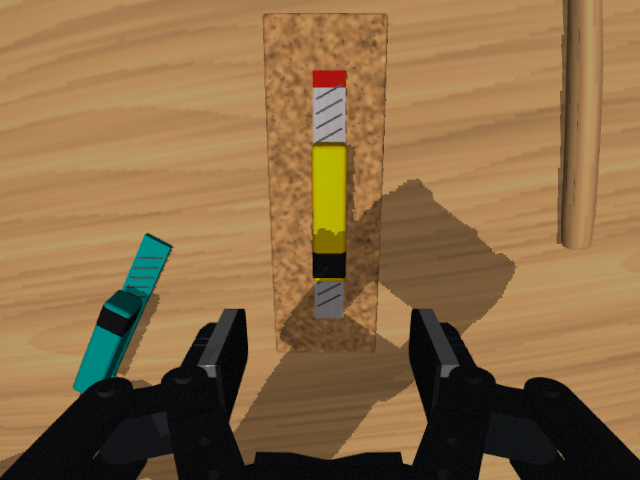

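The file lies centred along the pad (blade at columns 313–347, pad at 264–388 to 277–376), sole down, with the gripper clear (9 viewed). Handing in.

```bash
python3 -c "
from rig import env
print(env.close_job())"
```

```text
the job is handed in; nothing more can be done
None
```

I picked up the yellow-gripped file, filed the brass edge with four forward strokes, laid the file on the cork pad, let go and handed the job in at about 27.6 s.

- **Edge height:** I felt for the plate edge and found it about 17 mm above the jaw tops.
- **Strokes:** All four ran nose first, with contact moving from about 76 mm ahead of the file's middle to about 76 mm behind it. The file was lifted about 20 mm clear on every return.
- **Pressing force, strokes 2–4:** The readings stayed between about 3 and 8 N with 1 to 4 N of drag.
- **Pressing force, stroke 1:** This one was uneven. It peaked near 9.7 N with about 4.8 N of drag, so the plate shift came close to the 5 mm upper limit. It dropped to about 2.5 N with only about 0.8 N of drag once past the middle. I added the fourth stroke because of it.
- **Grip:** The file had not shifted in the gripper when I checked after stroke 1 and again before placing.
- **Placing:** The final wrist picture shows the file sole down on the pad. Its nose is within 2 mm of where it should be, and the gripper is clear.

I worked out the plate's shift only from the drag force, not from pictures. I took no final wide picture of the other tools and the jar. The arm was commanded to pass well above them.

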